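# Press a coil former's cheek home with the bench locking pliers

### The job

Press the loose cheek of the coil in the bench pliers fully home: squeeze the two handles together until they lock over centre, gently, and let go so that they stay locked by themselves. Then flick the release lever between the handles so that the pliers spring fully open, leaving the cheek pressed home. Do not force the handles or the lever against their stops (over 40 N on a handle or 20 N on the lever bends it), do not pry the handles apart, and leave the other things on the bench alone.

Things in the scene. Friction and masses are not known exactly. Their poses are not given: they have to be found in the camera images.
- stand: dark steel foot plate, 100 x 100 x 12 mm, bolted to the bench, with a 30 mm high post that carries the steel locking pliers. Origin on the bench under the post's axis, which is the swivel axis of the pliers. x runs towards the jaws, the handles lie on the -x side (towards the robot), z up
- pliers (a joint): swivel of the whole pliers about the post (rad, positive anticlockwise from above, 0 = in line with the foot plate, stops at +-0.3). It turns with little friction (0.15 N m), so a push on one side only swings the pliers away until the stop; it stays where it is left
- fixed_grip (a point): centre of the fixed handle at the place to squeeze, 95 mm behind the swivel axis, at height 45 mm. The fixed handle is a straight steel bar 9 mm thick (along this frame's y) and 22 mm high (height 34 to 56 mm, free below), on the pliers' -y side, from 10 to 175 mm behind the swivel axis. Axes: x along the bar to the jaws, y towards the moving handle, z up
- handle_grip (a point): centre of the moving handle at the place to squeeze, 95 mm from its pivot, height 45 mm. A bar 9 mm thick (its y), 22 mm high and about 126 mm long from the pivot, x along it to the jaws. Open, the two handles measure 59 to 65 mm over their outer faces here; locked, 38 to 43 mm: the setting of the adjusting screw differs from day to day: it swings the fixed handle, with the lever on it, outwards by 0 to 0.05 rad; it does not move in use
- handle (a joint): angle of the moving handle (rad): 0 = fully open, where a spring holds it; grows as the handles are squeezed; dead centre at 0.200; stop at 0.222, where it locks by itself. Squeezing at handle_grip takes up to about 16 N, most of it at the start, less near dead centre, and past dead centre it snaps on to the stop. It bends above 40 N
- lever_tail (a point): centre of the flat tail (36 x 6 x 20 mm high, height 35 to 55 mm) of the dark release lever, between the handles and sticking out behind the end of the moving handle, 155 mm behind the swivel axis. The lever is pivoted on the pliers 110 mm behind the axis; its tail is pressed towards the fixed handle (-y of the pliers), for instance by pinching it together with the fixed handle from above: about 36 mm over both, beside the moving handle's end
- fixed_tail (a point): centre of the fixed handle's bar next to the lever's tail, 155 mm behind the swivel axis, height 45 mm; axes as at fixed_grip
- lever (a joint): angle of the release lever (rad): 0 = at rest, spring-returned; grows as the tail is pressed to the fixed handle, stop at 0.36. With the pliers locked its nose meets the moving handle at 0.10 to 0.22 (by the screw setting) and pushes it back over dead centre some 0.06 further on, with less than 5 N on the tail; then the handle springs open. It bends above 20 N
- cheek (a joint): travel of the loose cheek (black disc 32 mm across, 3 mm thick, on the grey tube of the copper coil between the jaws) towards the coil, m: starts at 0 to 0.003 with a gap, 0.008 = home on the coil (give or take 0.5 mm). It stays where it is pushed (8 N friction); the moving jaw pushes it as the handles close
- jaw_gap (a point): point between the jaws on the coil's axis, 52 mm ahead of the swivel axis, height 45 mm
- rod_center (a point): bystander: grey core rod, 12 mm across, 110 mm long, lying loose beside the pliers
- bobbin: bystander: spare copper coil, 32 mm across, 30 mm tall, standing loose beside the jaws
- battery: bystander: small grey battery block 48 x 26 x 17 mm, lying beside the handles
- driver: bystander: screwdriver
- tape: bystander: roll of black tape, 64 mm across
- dish: bystander: white divided parts dish, 120 x 90 x 40 mm
- pen: bystander: blue pen, 130 mm long

How it is judged:
On the way, in this order (a step that is already met when the one before it is completed fails the run):
1. the moving handle is locked over centre with the robot off it, and the cheek is home (value of joint handle above 0.207 rad and value of joint cheek above 0.0068 m and contact force between handle_c0 and the arm below 0.5 N and contact force between handle_c0 and the fingers below 0.5 N), for 0.3 s.
2. the release lever is pressed while the handle is still closed and the fingers do not touch it (value of joint lever above 0.12 rad and value of joint handle above 0.15 rad and contact force between handle_c0 and the fingers below 0.5 N).
At the end, for the whole second after the job is handed in: the pliers have sprung open (handle within 0.03 rad of fully open), the cheek is home (within about 1 mm: travel above 6.8 of 8 mm), the release lever is back at rest (below 0.06 rad) and the robot is clear (value of joint handle below 0.03 rad and value of joint cheek above 0.0068 m and value of joint lever below 0.06 rad); the robot touches nothing.
It fails at once if a handle was squeezed with more than 40 N (contact force between any of handle_c0, fixed_handle_c0 and the fingers above 40 N).
It fails at once if the release lever was pushed with more than 20 N (contact force between any of lever_c1, lever_c2 and the fingers above 20 N).
It fails at once if a bystander was moved by more than 20 mm (distance of any of rod_center, bobbin, battery, driver, tape, dish, pen from where it was at the start of the episode above 0.02 m).
It also fails if it takes over 46 s, if anything falls off the work surface, if the arm or the gripper's body presses on something with over 40 N, if the wrist force passes 120 N, or if a joint passes its speed limit or range.

### The arm

A 6-joint arm with a two-finger parallel gripper is mounted at the origin on the work surface. World frame = base frame: x ahead of the robot, y to its left, z up, the work surface at z = 0. Lengths are in m, angles in rad, forces in N, time in s.
With the tool pointing down it reaches from about 0.35 to 0.775 m from the base axis. Payload 7.3 kg.
Tool frame: the origin (TCP) lies midway between the tips of the shut fingers; the grasp point (between the pads) lies 19 mm behind it (pinch_z is the distance from the TCP to the grasp point, in m); z points along the fingers, y is the direction in which the jaws open and shut (so a half turn about z gives the same grasp; the last joint's range is limited). The gripper opens to 92 mm and grips with 3 to 60 N. Pads are 19 mm wide; open, the fingers measure 130 mm over their backs; the gripper's body (75 mm by 190 mm) begins 47 mm behind the grasp point.
Start: joints at [-1.45, 0.342, 1.524, -0, 1.275, -0.146], TCP at [0.138, -0.506, 0.201] pointing down, gripper open.
Joint ranges: [-2.53, 2.53], [-0.77, 2.02], [0.04, 2.7], [-1, 4.14], [0.28, 2.66], [-3.11, 3.11]. Speed limits (rad/s): [2.57, 2.57, 3.14, 3.14, 3.14, 3.14].

### API

Orientations are given as a rotation vector (axis times angle).
In Python, from cell import read_state, snapshot, close_job, pinch_z gives the robot as it stands.
- The arm moves only by the tool arm_command, never from a script. Its argument "deltas" is a list of rows, each a list of 3 entries, a list of its own where there are three numbers: the finger opening in m, from 0 to 0.0918, then the shift along the tool's x, y, z in m, then the turn about the tool's z in degrees. A call has 1 to 5 rows; each row is the pose to reach, as a shift and turn from the pose measured when the call began, along the tool's axes at that moment; what a row does not reach only later rows make up. A row lasts 1/10 s, in which the tool goes at most 50 mm and 8.59 degrees, less where a joint would pass 70% of its speed; a pose out of reach is approached as far as the arm can. A call with a gripper value outside its range is refused whole. The fingers move at their own pace and stop on an object; "squeeze" is the grip in N (left out, the last holds). Time passes only in rows, so rows that repeat a pose let the fingers close. It gives the time, the measured TCP pose, the force and the opening at its end, in the units of the state.
- read_state(): the state, without advancing time (a new reading comes with each control period).
- snapshot(name): name is "scene" or "top" or "wrist"; returns a dict with "frame" (420x560x3 uint8, red, green, blue), "camera_matrix" (3x3 intrinsics, pixels), "R" (3x3) and "t" (3): a world point X has camera coordinates R X + t. Camera axes: x right, y down, z forward; pixel columns grow to the right and rows downward; lengths in m; the calibration is good to about 2 mm. A picture is of the moment at which its call begins. There is no depth.
- close_job(): hands the job in, once; it reports no verdict.
The state is a dict: "time_s": time; "joint_pos": joint angles; "joint_vel": joint speeds; "effort": joint torques, N m; "position": TCP position; "tool_rot": TCP orientation; "force": force on the tool from outside, world axes, zero at the start; "moment": the same for the moment, N m; "gripper_width": opening from 0.0 (shut) to 1.0 (fully open).
Only numpy, scipy, OpenCV 4.12 (cv2) and the standard library are available. Lean on these libraries where they do the work, as an engineer would, in place of code of your own. Each camera call takes 0.05 s, during which the arm holds its last target. There are 200 camera calls.

## Working session

There is one attempt and no reset: what is moved stays moved. The work goes in short steps, Python scripts to look and compute and a tool call to move; the robot and the scene stay as the last step left them, time stands still between calls to the robot, and variables do not carry over. Pictures are saved under pics/ and viewed, about 8 in all and at most 12, crops included, and the job is handed in when it is done.

Besides the shell and the picture viewer there is one more tool, called after "Emit:" as name(argument=value, ...) on one line, values as JSON. arm_command: Moves the arm, as the interface text tells. Its arguments: {"type":"object","properties":{"deltas":{"type":"array"},"squeeze":{"type":"number"}},"required":["deltas"]}

```bash
ls; mkdir -p pics; python3 - <<'E'
from cell import *
import cv2
print(read_state(), pinch_z)
for n in ("top","scene"):
    s=snapshot(n); cv2.imwrite(f"pics/{n}0.png",s["frame"][:,:,::-1]); print(n,s["camera_matrix"],s["R"],s["t"])
E
```

```text
pics
{'time_s': 0.0, 'joint_pos': array([-1.44997770e+00,  3.42693804e-01,  1.52501761e+00, -2.51394391e-06,
        1.27539032e+00, -1.45980992e-01]), 'joint_vel': array([ 8.38757521e-04,  3.33432315e-04, -8.65041887e-04, -1.66783257e-05,
       -9.18993012e-04,  7.94609473e-04]), 'effort': array([ 1.94238901e-04, -4.31236589e+01, -2.44219226e+01,  7.18345447e-02,
        5.58101234e-02, -1.35846203e-04]), 'position': array([ 0.13839017, -0.50597156,  0.20025979]), 'tool_rot': array([-3.11218523e+00, -4.17646423e-01, -2.60331712e-05]), 'force': array([ 0.6352796 ,  0.11199721, -0.06863946]), 'moment': array([-0.00028608,  0.04291246,  0.00573098]), 'gripper_width': 1.0013525092792288} 0.0188
top [[383.06389989   0.         282.58661405]
 [  0.         383.06389989 210.61363162]
 [  0.           0.           1.        ]] [[-2.78683416e-02 -9.99611495e-01  4.63753661e-04]
 [-9.73439041e-01  2.70332024e-02 -2.27344758e-01]
 [ 2.27243896e-01 -6.78715730e-03 -9.73814226e-01]] [0.00555234 0.58566182 0.87895904]
scene [[459.17838715   0.         281.55228012]
 [  0.         459.17838715 202.13298875]
 [  0.           0.           1.        ]] [[-0.61630145  0.78748595  0.00619746]
 [ 0.45746151  0.36440163 -0.81113526]
 [-0.64101599 -0.49706874 -0.58482576]] [ 0.3479675  -0.21312145  1.49759841]
```

View pics/top0.png

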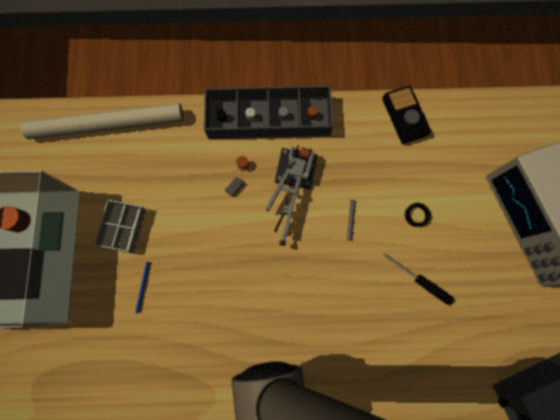

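View pics/scene0.png

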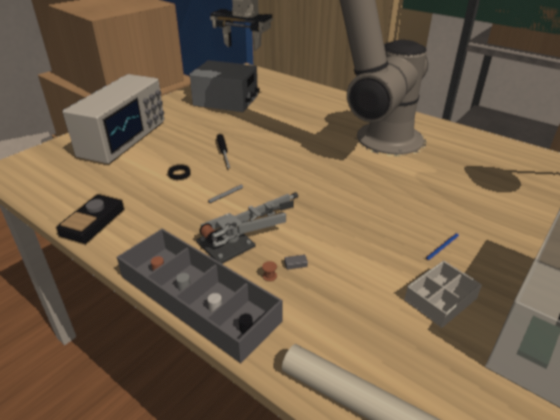

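The top view shows the pliers: jaws near (303,155), the fixed handle running to (284,240), the moving handle's end at (268,208) and the lever near (279,226). The bobbin is at (242,162), the battery at (235,187) and the rod at (351,220).

```bash
cat > h.py <<'E'
import numpy as np, cv2
from cell import *
from scipy.spatial.transform import Rotation as Rot
def ray(s,px,z):
    K,R,t=s["camera_matrix"],s["R"],s["t"]
    d=R.T@np.linalg.inv(K)@np.array([px[0],px[1],1.]); c=-R.T@t
    return c+d*(z-c[2])/d[2]
def proj(s,X):
    p=s["camera_matrix"]@(s["R"]@np.asarray(X)+s["t"]); return p[:2]/p[2]
def tool(st,X):  # world point in tool frame
    return Rot.from_rotvec(st["tool_rot"]).inv().apply(np.asarray(X)-st["position"])
E
python3 - <<'E'
from h import *
s=snapshot("top"); st=read_state()
for n,p in dict(jaw=(303,155),fixend=(284,240),movend=(268,208),lev=(279,226),post=(295,172)).items():
    X=ray(s,p,.045); print(n,X.round(3),tool(st,X).round(3))
R=Rot.from_rotvec(st["tool_rot"]).as_matrix(); print(R.round(3))
f=s["frame"][140:250,225:365][:,:,::-1]
cv2.imwrite("pics/crop.png",cv2.resize(f,None,fx=5.5,fy=5.5,interpolation=cv2.INTER_CUBIC))
E
```

```text
jaw [ 0.739 -0.069  0.045] [ 0.695 -0.264  0.156]
fixend [ 0.516 -0.012  0.045] [ 0.494 -0.377  0.156]
movend [0.599 0.026 0.045] [ 0.584 -0.392  0.156]
lev [ 0.551 -0.001  0.045] [ 0.532 -0.378  0.156]
post [ 0.693 -0.046  0.045] [ 0.656 -0.298  0.156]
[[ 0.965  0.264 -0.   ]
 [ 0.264 -0.965  0.001]
 [ 0.    -0.001 -1.   ]]
```

View pics/crop.png

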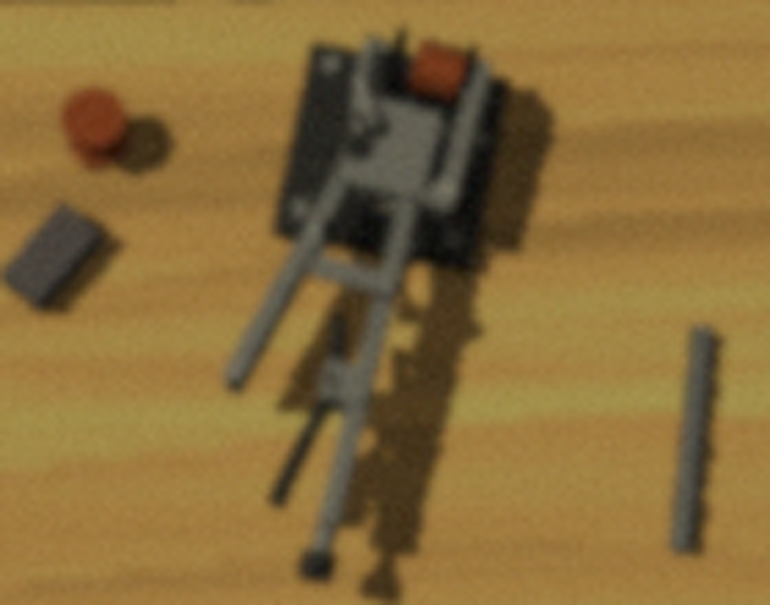

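The crop shows the fixed handle from (405,200) to (325,545), the moving handle from (345,180) to (235,383), and the lever tail tip at (277,500).

```bash
python3 - <<'E'
from h import *
s=snapshot("top"); st=read_state()
c=lambda p:ray(s,(225+p[0]/5.5,140+p[1]/5.5),.056)
F=[c((405,200)),c((325,545))]; M=[c((345,180)),c((235,383))]; L=c((277,500))
d=lambda P:np.degrees(np.arctan2(*(P[0]-P[1])[[1,0]]))
print("fixed",np.round(F,3),d(F),"mov",np.round(M,3),d(M),"L",L.round(3))
g=(c((230+70-20,300))+c((378,310)))/2; print("mid",g.round(3),tool(st,g).round(3))
E
```

```text
fixed [[ 0.677 -0.054  0.056]
 [ 0.516 -0.013  0.056]] -14.583469152944186 mov [[ 0.687 -0.027  0.056]
 [ 0.592  0.026  0.056]] -29.00415885783832 L [0.537 0.008 0.056]
mid [ 0.627 -0.018  0.056] [ 0.6   -0.342  0.145]
```

Emit:
arm_command(deltas=[[0.0918, [0.042, -0.026, 0], 0], [0.0918, [0.084, -0.052, 0], 0], [0.0918, [0.126, -0.078, 0], 0], [0.0918, [0.168, -0.104, 0], 0], [0.0918, [0.21, -0.13, 0], 0]], squeeze=20)

```text
time_s: 0.7
position: [0.3076, -0.3238, 0.2007]
tool_rot: [-3.113, -0.417, -0.0]
force: [0.9, -0.6, -0.9]
gripper_width: 1.001
```

Emit:
arm_command(deltas=[[0.0918, [0.042, -0.026, 0], 0], [0.0918, [0.084, -0.052, 0], 0], [0.0918, [0.126, -0.078, 0], 0], [0.0918, [0.168, -0.104, 0], 0], [0.0918, [0.21, -0.13, 0], 0]])

```text
time_s: 1.2
position: [0.4771, -0.1413, 0.2009]
tool_rot: [-3.113, -0.417, -0.0]
force: [0.3, -0.7, -0.2]
gripper_width: 0.999
```

Emit:
arm_command(deltas=[[0.0918, [0.02, -0.01, 0], 8], [0.0918, [0.04, -0.02, 0], 16], [0.0918, [0.06, -0.03, 0], 24], [0.0918, [0.08, -0.04, 0], 32], [0.0918, [0.09, -0.05, 0], 34]])

```text
time_s: 1.7
position: [0.5518, -0.0684, 0.2005]
tool_rot: [-3.098, 0.517, 0.0]
force: [-0.1, -0.1, -0.9]
gripper_width: 1.001
```

```bash
python3 - <<'E'
from h import *
s=snapshot("wrist"); st=read_state()
cv2.imwrite("pics/w1.png",s["frame"][:,:,::-1])
print(proj(s,st["position"]),(-s["R"].T@s["t"]).round(3),tool(st,[.606,-.011,.026]).round(3))
E
```

```text
[278.46492752 242.33060636] [ 0.628 -0.095  0.385] [ 0.033 -0.07   0.175]
```

View pics/w1.png

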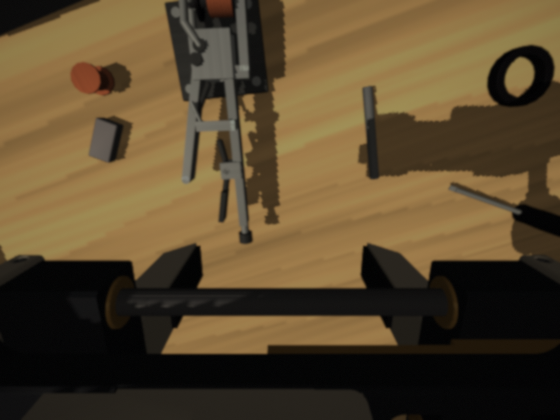

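The wrist view shows the fixed handle from (231,85) to (244,233), the moving handle's end at (187,180), the lever tail tip at (223,218) and the foot plate corners at (185,98), (267,90), (167,5).

```bash
python3 - <<'E'
from h import *
s=snapshot("wrist"); st=read_state()
c=lambda p,z=.056:ray(s,p,z)
d=lambda A,B:np.degrees(np.arctan2(*(A-B)[[1,0]]))
F=c((231,90)),c((244,232)); M=c((194,95)),c((187,181)); L=c((223,219),.055)
print("F",np.round(F,4),d(*F),"M",np.round(M,4),d(*M),"L",L.round(4))
u=(F[0]-F[1]);u/=np.linalg.norm(u); fg=F[1]+.08*u
v=(M[0]-M[1]);v/=np.linalg.norm(v); mg=M[1]+.031*v
print("fg",fg.round(4),"mg",mg.round(4),np.linalg.norm(fg-mg)+.009)
P=[c(p,.012) for p in((185,99),(267,91))];print("plate rear",np.round(P,4),np.linalg.norm(P[0]-P[1]))
m=(fg+mg)/2;m[2]=.026;print("mid",m.round(4),tool(st,m).round(4))
n=np.array([-u[1],u[0],0]); print("L off from fixed",(L-F[1])@n,(L-F[1])@u)
E
```

```text
F [[ 0.6665 -0.0523  0.056 ]
 [ 0.5181 -0.0093  0.056 ]] -16.131910714322775 M [[ 0.6743 -0.0149  0.056 ]
 [ 0.5949  0.0285  0.056 ]] -28.699770262017143 L [0.5406 0.008  0.055 ]
fg [ 0.5949 -0.0316  0.056 ] mg [0.6221 0.0136 0.056 ] 0.06176615666252004
plate rear [[ 0.6798  0.0072  0.012 ]
 [ 0.6571 -0.0854  0.012 ]] 0.09540015269965649
mid [ 0.6085 -0.009   0.026 ] [ 0.0356 -0.0741  0.1745]
L off from fixed 0.02293455058774333 0.016786370086110336
```

Emit:
arm_command(deltas=[[0.0918, [0.02, -0.04, 0.02], 0], [0.0918, [0.041, -0.075, 0.05], 0], [0.0918, [0.041, -0.075, 0.08], 0], [0.0918, [0.041, -0.075, 0.085], 0]])

```text
time_s: 2.2
position: [0.6114, -0.0095, 0.1112]
tool_rot: [-3.1, 0.505, 0.014]
force: [-0.5, -0.2, -0.2]
gripper_width: 0.999
```

```bash
python3 - <<'E'
from h import *
s=snapshot("wrist"); st=read_state()
cv2.imwrite("pics/w2.png",s["frame"][:,:,::-1])
p=st["position"]; print(p, np.degrees(2*np.arctan2(st["tool_rot"][1],st["tool_rot"][0])))
R=Rot.from_rotvec(st["tool_rot"])
for y in(-.046,0,.046): print(y,proj(s,p+R.apply([0,y,0])), proj(s,R.apply([0,y,0])+[p[0],p[1],.056]))
E
```

```text
[ 0.61183618 -0.0101811   0.11265042] 341.435445140322
-0.046 [211.23708829 242.0305393 ] [226.12598264 213.93775281]
0 [281.55846182 242.02506059] [281.44519382 213.93398568]
0.046 [351.87638112 242.01958215] [336.76226736 213.9302187 ]
```

View pics/w2.png

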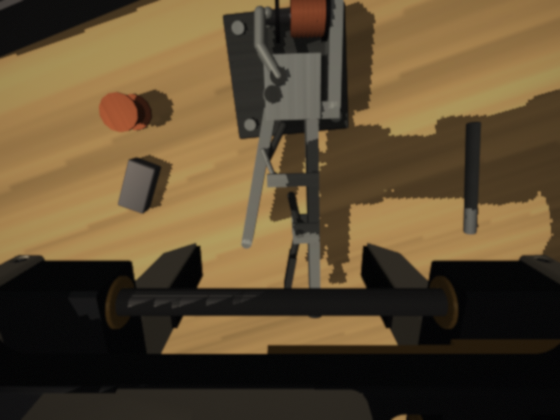

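The wrist view puts the moving handle at (253,214) and the fixed handle at (313,214), so the TCP column at (281,214) is centred. The moving handle's end is at (247,244).

Emit:
arm_command(deltas=[[0.0918, [0.003, 0, 0.03], 0], [0.0918, [0.004, 0, 0.06], 0], [0.0918, [0.004, 0, 0.08], 0], [0.0918, [0.004, 0, 0.086], 0], [0.075, [0.004, 0, 0.086], 0]])

```text
time_s: 2.75
position: [0.6152, -0.0123, 0.0276]
tool_rot: [-3.1, 0.508, 0.01]
force: [-0.2, -0.6, 0.0]
gripper_width: 0.95
```

Emit:
arm_command(deltas=[[0.07, [0, 0, 0], 0], [0.067, [0, 0, 0], 0], [0.064, [0, 0, 0], 0], [0.061, [0, 0, 0], 0], [0.058, [0, 0, 0], 0]], squeeze=20)

```text
time_s: 3.25
position: [0.6155, -0.0123, 0.0283]
tool_rot: [-3.1, 0.507, 0.008]
force: [-1.4, -1.0, 3.8]
gripper_width: 0.646
```

Emit:
arm_command(deltas=[[0.056, [0, 0, 0], 0], [0.054, [0, 0, 0], 0], [0.052, [0, 0, 0], 0], [0.05, [0, 0, 0], 0], [0.048, [0, 0, 0], 0]], squeeze=22)

```text
time_s: 3.75
position: [0.6145, -0.0127, 0.0283]
tool_rot: [3.1, -0.508, -0.012]
force: [-6.4, -3.2, 6.2]
gripper_width: 0.53
```

Emit:
arm_command(deltas=[[0.046, [0, 0, 0], 0], [0.044, [0, 0, 0], 0], [0.042, [0, 0, 0], 0], [0.04, [0, 0, 0], 0], [0.038, [0, 0, 0], 0]])

```text
time_s: 4.25
position: [0.6138, -0.013, 0.0281]
tool_rot: [3.099, -0.508, -0.014]
force: [-4.7, -4.0, 4.6]
gripper_width: 0.423
```

Emit:
arm_command(deltas=[[0.037, [0, 0, 0], 0], [0.036, [0, 0, 0], 0], [0.035, [0, 0, 0], 0]])

```text
time_s: 4.55
position: [0.6138, -0.013, 0.0281]
tool_rot: [3.099, -0.509, -0.014]
force: [-3.8, -1.9, 3.1]
gripper_width: 0.416
```

Emit:
arm_command(deltas=[[0.042, [0, 0, 0], 0], [0.05, [0, 0, 0], 0], [0.06, [0, 0, 0], 0], [0.075, [0, 0, 0], 0], [0.085, [0, 0, 0], 0]])

```text
time_s: 5.05
position: [0.6139, -0.0128, 0.028]
tool_rot: [3.099, -0.508, -0.014]
force: [-0.3, 0.1, 0.3]
gripper_width: 0.76
```

Emit:
arm_command(deltas=[[0.085, [0, 0, -0.03], 0], [0.085, [0, 0, -0.07], 0], [0.085, [-0.03, 0, -0.09], 0], [0.085, [-0.05, 0, -0.1], 0], [0.085, [-0.06, 0, -0.1], 0]])

```text
time_s: 5.55
position: [0.5577, 0.0067, 0.1303]
tool_rot: [3.1, -0.508, -0.009]
force: [-0.1, 0.6, -0.7]
gripper_width: 0.927
```

```bash
python3 - <<'E'
from h import *
s=snapshot("wrist"); st=read_state()
cv2.imwrite("pics/w3.png",s["frame"][:,:,::-1])
p=st["position"]; print(p, st["tool_rot"],st["gripper_width"])
E
```

```text
[0.55635495 0.00710873 0.12919817] [ 3.09975718 -0.50719771 -0.01328229] 0.9238207540404286
```

View pics/w3.png

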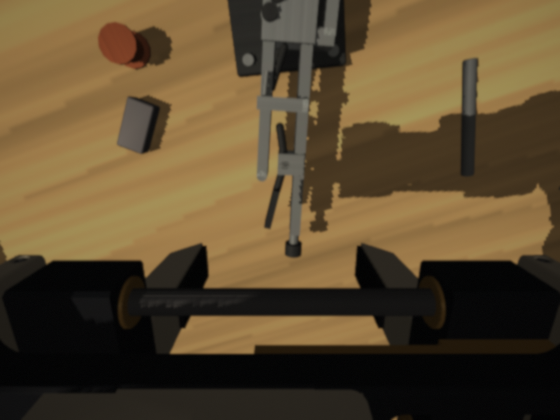

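The wrist view shows the handles locked and parallel: moving handle end at (262,178), lever tail tip at (268,226), fixed handle end at (294,240) with its bar at (303,120).

```bash
python3 - <<'E'
from h import *
s=snapshot("wrist"); st=read_state()
c=lambda p,z=.056:ray(s,p,z)
F0,F1,ME,LT,L0=c((303,120)),c((295,240)),c((262,178)),c((268,226),.055),c((279,185),.055)
# tool-frame coordinates, mm
for n,X in zip(("F0","F1","ME","LT","L0"),(F0,F1,ME,LT,L0)): print(n,(tool(st,X)*1e3).round(1))
E
```

```text
F0 [74.9 17.9 71.9]
F1 [-31.1  12.7  72.8]
ME [ 27.  -16.5  72.2]
LT [-17.7 -12.   73.6]
L0 [20.5 -1.9 73.3]
```

Emit:
arm_command(deltas=[[0.06, [-0.003, 0.003, 0.01], 3], [0.06, [-0.003, 0.003, 0.03], 3], [0.06, [-0.003, 0.003, 0.06], 3], [0.06, [-0.003, 0.003, 0.09], 3], [0.06, [-0.003, 0.003, 0.101], 3]], squeeze=6)

```text
time_s: 6.15
position: [0.5508, 0.0048, 0.0237]
tool_rot: [3.084, -0.589, -0.023]
force: [-0.7, 0.2, 0.5]
gripper_width: 0.653
```

Emit:
arm_command(deltas=[[0.052, [0, 0, 0], 0], [0.046, [0, 0, 0], 0], [0.042, [0, 0, 0], 0], [0.039, [0, 0, 0], 0], [0.036, [0, 0, 0], 0]])

```text
time_s: 6.65
position: [0.5514, 0.0047, 0.0247]
tool_rot: [3.085, -0.589, -0.02]
force: [-0.1, 0.5, -1.3]
gripper_width: 0.403
```

Emit:
arm_command(deltas=[[0.034, [0, 0, 0], 0], [0.032, [0, 0, 0], 0], [0.03, [0, 0, 0], 0], [0.028, [0, 0, 0], 0]])

```text
time_s: 7.05
position: [0.5515, 0.0048, 0.0247]
tool_rot: [3.085, -0.589, -0.02]
force: [0.7, 0.5, 0.0]
gripper_width: 0.31
```

Emit:
arm_command(deltas=[[0.0265, [0, 0, 0], 0], [0.025, [0, 0, 0], 0], [0.0235, [0, 0, 0], 0], [0.022, [0, 0, 0], 0]])

```text
time_s: 7.45
position: [0.5511, 0.0047, 0.0247]
tool_rot: [3.085, -0.589, -0.021]
force: [-1.6, -1.5, 2.3]
gripper_width: 0.245
```

```bash
python3 - <<'E'
from h import *
s=snapshot("wrist"); st=read_state()
cv2.imwrite("pics/w4.png",s["frame"][:,:,::-1]); print(st["gripper_width"],st["force"])
E
```

```text
0.23453121325865414 [-1.2587841  -0.89066824  1.3879597 ]
```

View pics/w4.png

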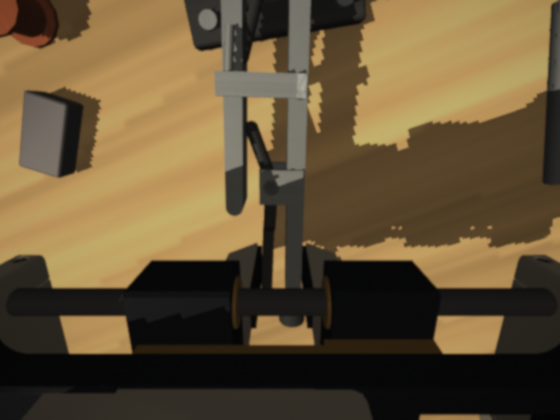

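Still locked: the moving handle's end is at (235,210) and the lever nose at (250,125) is not yet on it. I'll press further.

Emit:
arm_command(deltas=[[0.0205, [0, 0, 0], 0], [0.0195, [0, 0, 0], 0], [0.0185, [0, 0, 0], 0], [0.0175, [0, 0, 0], 0]])

```text
time_s: 7.9
position: [0.551, 0.0049, 0.0246]
tool_rot: [3.085, -0.589, -0.022]
force: [-1.3, -1.0, 1.4]
gripper_width: 0.196
```

```bash
python3 - <<'E'
from h import *
s=snapshot("wrist"); st=read_state()
cv2.imwrite("pics/w5.png",s["frame"][:,:,::-1]); print(st["gripper_width"]*91.8,st["force"])
E
```

```text
17.451109198005817 [-1.73911807 -0.24650043  1.01146943]
```

View pics/w5.png

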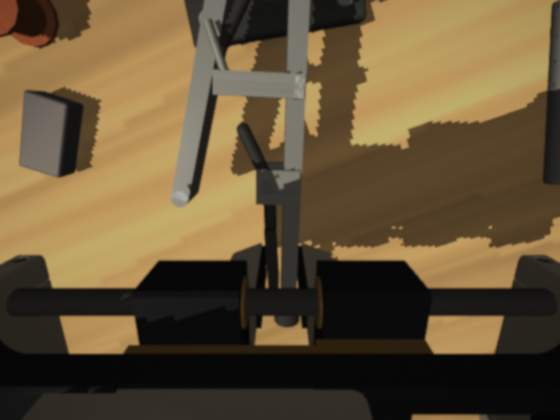

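The handles have sprung open: the moving handle's end is now at (181,197). Next I release the lever and withdraw.

Emit:
arm_command(deltas=[[0.024, [0, 0, 0], 0], [0.032, [0, 0, 0], 0], [0.042, [0, 0, 0], 0], [0.05, [0, 0, 0], 0], [0.056, [0, 0, 0], 0]])

```text
time_s: 8.45
position: [0.5511, 0.0048, 0.0246]
tool_rot: [3.085, -0.589, -0.022]
force: [0.1, -0.1, -0.3]
gripper_width: 0.559
```

Emit:
arm_command(deltas=[[0.056, [0, 0, -0.03], 0], [0.056, [0, 0, -0.07], 0], [0.056, [0, 0, -0.11], 0], [0.056, [-0.04, 0, -0.14], 0], [0.056, [-0.05, 0, -0.15], 0]])

```text
time_s: 8.95
position: [0.5056, 0.0238, 0.1783]
tool_rot: [3.085, -0.588, -0.016]
force: [-0.3, -0.9, 0.2]
gripper_width: 0.612
```

```bash
python3 - <<'E'
from h import *
s=snapshot("wrist"); st=read_state()
print(st["time_s"],st["force"],st["position"])
a=cv2.resize(s["frame"][0:250,80:380],None,fx=2,fy=2,interpolation=cv2.INTER_CUBIC)
cv2.imwrite("pics/w6.png",a[:,:,::-1])
E
```

```text
9.0 [-0.01449198  1.64723508  0.03782572] [0.50563393 0.02394385 0.17863673]
```

View pics/w6.png

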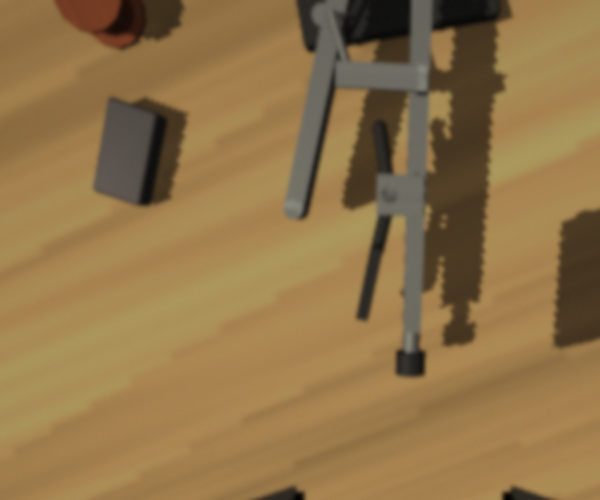

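The handles are open and the lever is back at rest. Now I check the cheek at the jaws.

Emit:
arm_command(deltas=[[0.056, [0.03, 0, -0.01], 0], [0.056, [0.07, 0, -0.02], 0], [0.056, [0.11, 0, -0.02], 0], [0.056, [0.14, 0, -0.02], 0], [0.056, [0.14, 0, -0.02], 0]])

```text
time_s: 9.5
position: [0.6384, -0.0295, 0.1942]
tool_rot: [3.084, -0.59, -0.018]
force: [-0.2, 0.6, -0.1]
gripper_width: 0.607
```

```bash
python3 - <<'E'
from h import *
s=snapshot("wrist"); st=read_state()
print(st["time_s"],st["force"],st["position"])
u,v=proj(s,[.745,-.07,.045]); print(u,v)
u,v=int(np.clip(u,75,485)),int(np.clip(v,60,360))
a=cv2.resize(s["frame"][v-60:v+60,u-75:u+75],None,fx=5,fy=5,interpolation=cv2.INTER_CUBIC)
a=np.clip(a*1.8,0,255).astype(np.uint8)
cv2.imwrite("pics/w7.png",a[:,:,::-1])
E
```

```text
9.55 [-0.4289384   0.33653035 -0.38767881] [ 0.63666908 -0.02849646  0.19446933]
278.7038481063447 77.49152839808296
```

View pics/w7.png

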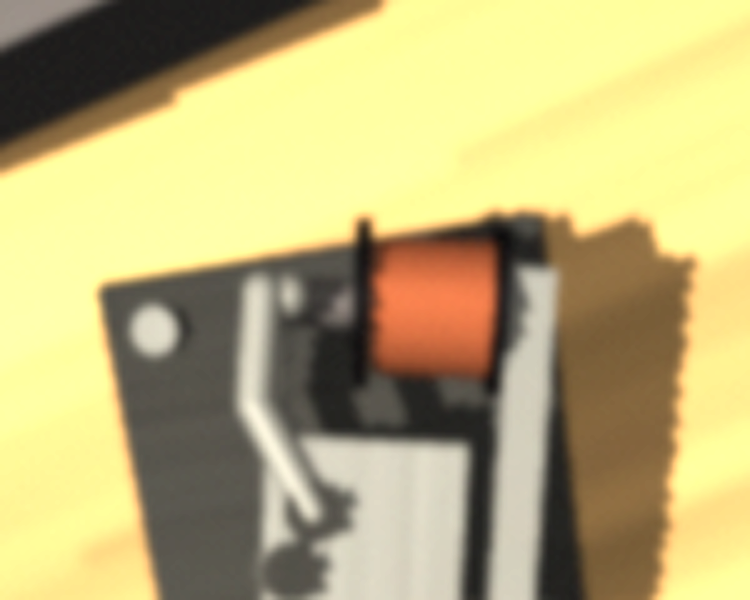

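The cheek (black disc at x≈363) sits flush against the copper (edge at x≈370), and the tool is clear of everything. I'll hand in.

```bash
python3 -c "
from cell import *
print(close_job())"
```

```text
the job is handed in; nothing more can be done
None
```

The job is done and handed in at about 9.6 s on the robot's clock; `close_job()` gives no verdict, so the result rests on my own checks.

- **Locking:** I squeezed the handles with the grip set to at most 22 N until they stopped at about 38 mm over the outer faces. After I let go they stayed locked, and a picture confirmed it.
- **Release:** I pinched the lever tail against the fixed handle with the grip set to 6 N. At about 21.5 mm the handle was still locked; by 17.5 mm it had sprung open, with the fingers well behind it.
- **Last checks:** The wrist pictures show the moving handle fully open, the lever back at rest and the cheek flush on the coil. The tool was clear of everything, and the battery and spare coil showed no sign of having been moved. I did not take a new overall picture, so the other bystanders were not checked again; the arm never went near them.
- **A disagreement:** My estimate of the swivel axis differed by 1 to 2 cm between the foot plate and the handle ends. I placed the grips from the handle ends seen in the pictures, so it did not matter.

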